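Put the bench things back on their own mats

TASK

Each thing on this bench has a mat of its own shape, but the three have been put back wrong: set the micro-tube rack on the oblong mat (along its length), the timer on the square grey mat (edges parallel to the mat's) and the small white bottle on the round mat, each in the middle of its mat and standing upright. Every mat is occupied, so use the empty cork pad as a parking place on the way. Keep everything upright while you carry it, and leave the empty orange rack, the red box and the red dish where they are.

Things in the scene. Friction and masses are not known exactly. Their poses are not given: they have to be found in the camera images.
- micro_rack: Loose small yellow rack full of micro tubes, 59 wide (x) x 116 long (y) mm; its solid body is 40 mm high, the tube caps reach 59 mm; 0.09 kg. Grasp it across its width (x), below 40 mm. Origin: centre of the underside; y along its length, z up. Starts on the square grey mat.
- bench_timer: Loose white square timer with a display and three buttons, lying face up, 60 x 60 mm, 13 mm high at the edges (15 at the buttons), 0.05 kg. Origin: centre of the underside; x and y parallel to its edges, z up. Starts on the round mat.
- small_bottle: Loose small white bottle with screw cap, standing, 41 mm diameter (cap 38 mm, above 58 mm), 74 mm high, 0.07 kg. Origin: centre of the underside; z up. Starts on the oblong mat.
- long_mat: Fixed oblong grey mat, 80 (x) x 150 (y) x 4 mm thick, lying on the worktop; home of the micro-tube rack. Origin: centre of the underside (its top is at z = 4 mm); y along its length, z up.
- square_mat: Fixed square grey mat, 120 x 120 x 4 mm thick; home of the timer. Origin: centre of the underside (its top is at z = 4 mm); x and y parallel to its edges, z up.
- round_mat: Fixed round grey mat, 124 mm diameter, 4 mm thick; home of the small white bottle. Origin: centre of the underside (its top is at z = 4 mm); z up.
- cork_pad: Fixed square brown cork pad, 115 x 115 x 4 mm thick, empty at the start: the parking place. Origin: centre of the underside (its top is at z = 4 mm); x and y parallel to its edges, z up.
- orange_rack: Bystander, loose: empty orange tube rack, 109 (x) x 113 (y) x 46 mm high, 0.16 kg. Origin: centre of the underside; z up. Leave it alone.
- parts_box: Bystander, loose: red box with lid, 83 (x) x 63 (y) x 37 mm high, 0.09 kg. Origin: centre of the underside; z up. Leave it alone.
- cap_dish: Bystander, loose: round shallow red dish holding a cap, 54 mm diameter, 17 mm high, 0.03 kg. Origin: centre of the underside; z up. Leave it alone.
Things that resemble listed ones, but are neither listed nor needed, are in the scene too. Of the things like the small_bottle, leave any that is green; of the rest the smaller one is meant.

How it is judged:
At the end, for the whole second after the job is handed in: Rack on the oblong mat, timer on the square grey mat, small bottle on the round mat: each flat on it, at rest, tilted under 0.1 rad, centre within 14 mm of the mat's centre; rack along the mat and timer edges parallel to the mat's within 0.2 rad (horizontal distance between micro_rack and long_mat below 0.014 m and z of micro_rack in the frame of long_mat between 0.001 and 0.008 m and angle between each of micro_rack, bench_timer, small_bottle's own z axis and vertical below 0.1 rad and linear speed of each of micro_rack, bench_timer, small_bottle below 0.02 m/s and angular speed of each of micro_rack, bench_timer, small_bottle below 0.2 rad/s and horizontal distance between bench_timer and square_mat below 0.014 m and z of bench_timer in the frame of square_mat between 0.001 and 0.008 m and horizontal distance between small_bottle and round_mat below 0.014 m and z of small_bottle in the frame of round_mat between 0.001 and 0.008 m and angle between the y axis of micro_rack and the y axis of long_mat, either way round below 0.2 rad and (angle between the x axis of bench_timer and the x axis of square_mat, either way round below 0.2 rad or angle between the x axis of bench_timer and the y axis of square_mat, either way round below 0.2 rad)); the robot touches nothing.
It fails at once if a bystander (empty orange rack, red box, red dish) was moved more than 20 mm (distance of any of orange_rack, parts_box, cap_dish from where it was at the start of the episode above 0.02 m).
It fails at once if the rack, the timer or the small bottle was tipped by more than 0.6 rad (angle between any of micro_rack, bench_timer, small_bottle's own z axis and vertical above 0.6 rad).
It also fails if it takes over 106 s, if anything falls off the work surface, if the arm or the gripper's body presses on something with over 40 N, if the wrist force passes 120 N, or if a joint passes its speed limit or range.

ROBOT

A 6-joint arm with a two-finger parallel gripper is mounted at the origin on a cart in front of the work surface, level with it; the furniture and walls round the work are solid. World frame = base frame: x ahead of the robot, y to its left, z up, the work surface at z = 0. Lengths are in m, angles in rad, forces in N, time in s.
With the tool pointing down it reaches from about 0.3 to 0.775 m from the base axis. Payload 14.6 kg.
Tool frame: the origin (TCP) lies on the mounting face of the last link; the fingertips stand 199 mm ahead of it and the grasp point (between the pads) lies 180 mm ahead of it; z points along the fingers, y is the line along which they close (so a half turn about z gives the same grasp; the last joint's range is limited). The gripper opens to 94 mm and grips with 3 to 60 N. Pads are 16 mm wide; open, the fingers measure 119 mm over their backs; the gripper's body (75 mm by 177 mm) begins 78 mm behind the grasp point.
Start: joints at [-1.225, 0.3, 1.521, -0, 1.321, -0.067], TCP at [0.221, -0.504, 0.405] pointing down, gripper open.
Joint ranges: [-3.03, 3.03], [-0.79, 2.21], [0.23, 2.52], [-1.04, 4.18], [0, 3.07], [-2.55, 2.55]. Speed limits (rad/s): [2.22, 2.22, 2.57, 3.14, 3.14, 3.14].

INTERFACE

Orientations are given as [roll, pitch, yaw] about the fixed x, y, z axes, in that order (R = Rz(yaw) Ry(pitch) Rx(roll)).
In Python, from station import telemetry, cams, workorder, finder gives the robot as it stands.
- The arm moves only by the tool jog_arm, never from a script. Its argument "rows" is a list of rows, each an object with "gripper": the finger opening in m, from 0 to 0.094; "slide": the shift along the tool's x, y, z in m, a list of three; "spin": the turn about the tool's z in rad. In form: [{"gripper": gripper, "slide": [tx, ty, tz], "spin": spin}, ...]. A call has 1 to 8 rows; each row is the pose to reach, as a shift and turn from the pose commanded when the call began, along the tool's axes at that moment; what a row does not reach only later rows make up. A row lasts 1/10 s, in which the tool goes at most 50 mm and 8.59 degrees, less where a joint would pass 70% of its speed; a pose out of reach is approached as far as the arm can. A call with a gripper value outside its range is refused whole. The fingers move at their own pace and stop on an object; "squeeze" is the grip in N (left out, the last holds). Time passes only in rows, so rows that repeat a pose let the fingers close. It gives the time, the measured TCP pose, the force, the opening and the grip force at its end, in the units of the state.
- telemetry.get_obs(): the state, without advancing time (a new reading comes with each control period).
- cams.camera(name): name is "side" or "top"; returns (picture, depth): 480x640x3 uint8, red, green, blue; 480x640 float32, m along the optical axis (not along the pixel's ray), 0 where there is no reading.
- cams.camera_info(name): a dict with "camera_matrix" (3x3 intrinsics, pixels), "R" (3x3) and "t" (3): a world point X has camera coordinates R X + t. Camera axes: x right, y down, z forward; pixel columns grow to the right and rows downward; lengths in m; the calibration is good to about 2 mm. A picture is of the moment at which its call begins. camera_info takes no time and is no camera call.
- workorder.hand_in(): hands the job in; it is judged then, once.
Trained networks look in the newest picture that a camera, given by its name, has taken for a name from the list of things; names that differ only in an ending like _2 or _b are one class to them, and where a whole thing is asked for, a point or a joint stands for the part that bears it (a point fixed in the world has none). Each returns a list of dicts, best first, with "confidence" (0 to 1); they miss things now and then, are a little off and sometimes report something else, mostly with a low value. They report only what shows in the picture. A call takes as long as a camera call. They do not tell look-alikes from the thing itself.
- finder.find_in(target, camera): "point" ([x, y, z] in m, in world coordinates, good to about 4 mm: the middle of the surface that is visible of it).
- finder.masks_of(target, camera): "region" (480x640 bool, what is visible of it).
The state is a dict: "time_s": time; "qpos": joint angles; "joint_vel": joint speeds; "tau": joint torques, N m; "ee_pos": TCP position; "eef_rot": TCP orientation; "force": force on the tool from outside, world axes, zero at the start; "moment": the same for the moment, N m; "grip_width": finger opening in m; "grip_force": force on a finger pad.
Only numpy, scipy, OpenCV 4.12 (cv2) and the standard library are available. Lean on these libraries where they do the work, as an engineer would, in place of code of your own. Each camera call takes 0.05 s, during which the arm holds its last target. There are 200 camera calls.

## Working session

There is one attempt and no reset: what is moved stays moved. The work goes in short steps, Python scripts to look and compute and a tool call to move; the robot and the scene stay as the last step left them, time stands still between calls to the robot, and variables do not carry over. Pictures are saved under pics/ and viewed, at most 14 in all, crops included, and the job is handed in when it is done.

Besides the shell and the picture viewer there is one more tool, called as name(argument=value, ...), one argument or row to a line, values as JSON. jog_arm: Moves the arm, as the interface text tells. Its arguments: {"type":"object","properties":{"rows":{"type":"array","items":{"type":"object","properties":{"gripper":{"type":"number"},"slide":{"type":"array","items":{"type":"number"}},"spin":{"type":"number"}}}},"squeeze":{"type":"number"}},"required":["rows"]}

```bash
ls; mkdir -p pics; cat > h.py <<'E'
import numpy as np, cv2
from station import telemetry, cams, workorder, finder
def cloud(cam,depth):
    i=cams.camera_info(cam);K=np.array(i["camera_matrix"]);R=np.array(i["R"]);t=np.array(i["t"])
    v,u=np.mgrid[:480,:640]
    c=np.stack([(u-K[0,2])/K[0,0]*depth,(v-K[1,2])/K[1,1]*depth,depth],-1)
    return (c-t)@R
def save(n,p): cv2.imwrite("pics/"+n+".png",cv2.cvtColor(p,cv2.COLOR_RGB2BGR))
E
python3 - <<'E'
from h import *
o=telemetry.get_obs();print(o)
for c in("top","side"):
    p,d=cams.camera(c);save(c+"0",p);np.savez("pics/"+c,p=p,d=d);X=cloud(c,d)
    print(c,np.round(cams.camera_info(c)["t"],3), np.round(-np.array(cams.camera_info(c)["R"]).T@cams.camera_info(c)["t"],3))
    for n in["micro_rack","bench_timer","small_bottle","long_mat","square_mat","round_mat","cork_pad"]+(["orange_rack","parts_box","cap_dish"] if c=="top" else []):
        for m in finder.masks_of(n,c)[:3]:
            r=m["region"]&(d>0);P=X[r];v,u=np.nonzero(m["region"])
            if len(P)<10: continue
            z=np.percentile(P[:,2],[5,50,95]); Q=P[abs(P[:,2]-z[2])<.006] if n in("micro_rack","small_bottle") else P
            rr=cv2.minAreaRect((P[:,:2]*1000).astype(np.float32))
            print(n,round(m["confidence"],2),"px",int(u.mean()),int(v.mean()),"z",z.round(3),"rect mm",np.round(rr[0],0),np.round(rr[1],0),round(rr[2],1),"topmid",Q.mean(0).round(3))
E
```

```text
pics
{'time_s': 0.0, 'qpos': array([-1.22459725e+00,  3.00485022e-01,  1.52158159e+00,  3.20721900e-06,
        1.32071556e+00, -6.66036416e-02]), 'joint_vel': array([-3.69186449e-04, -3.16799660e-04, -1.04175584e-03,  3.86446406e-04,
       -4.28752938e-04,  8.03401198e-05]), 'tau': array([-4.81856350e-04, -5.31804299e+01, -3.52737522e+01,  7.08152773e-02,
        2.43890437e-02, -9.59759427e-05]), 'ee_pos': array([ 0.22063302, -0.50377233,  0.40407834]), 'eef_rot': array([-3.14040598e+00, -8.22671881e-05,  4.12801872e-01]), 'force': array([ 0.34676855,  0.57316207, -0.23176563]), 'moment': array([ 0.01813541, -0.07279547, -0.00442123]), 'grip_force': 0.0, 'grip_width': 0.09420625909542567}
top [0.069 0.536 1.112] [0.434 0.069 1.155]
micro_rack 0.8 px 272 276 z [0.003 0.044 0.05 ] rect mm [455. 153.] [115.  63.] 86.9 topmid [0.455 0.15  0.047]
bench_timer 0.64 px 447 276 z [0.01  0.015 0.019] rect mm [ 446. -225.] [64. 63.] 34.5 topmid [ 0.446 -0.222  0.015]
bench_timer 0.31 px 187 230 z [-0.001  0.003  0.007] rect mm [561. 340.] [151.  84.] 72.4 topmid [0.559 0.338 0.003]
small_bot
[... 2071 characters left out ...]
 0.163 0.004]
square_mat 0.68 px 300 334 z [0.001 0.004 0.007] rect mm [567. 341.] [151.  87.] 74.4 topmid [0.563 0.358 0.004]
round_mat 0.84 px 381 201 z [0.    0.004 0.007] rect mm [ 437. -221.] [130. 115.] 23.9 topmid [ 0.437 -0.21   0.004]
round_mat 0.74 px 312 233 z [0.    0.004 0.007] rect mm [601. -19.] [115. 124.] 8.7 topmid [ 0.601 -0.015  0.004]
cork_pad 0.73 px 361 272 z [0.01  0.043 0.05 ] rect mm [458. 119.] [192.  68.] 89.2 topmid [0.456 0.17  0.038]
cork_pad 0.61 px 312 233 z [-0.     0.004  0.007] rect mm [603. -27.] [118. 141.] 9.2 topmid [ 0.601 -0.015  0.003]
cork_pad 0.53 px 299 189 z [0.002 0.032 0.038] rect mm [ 672. -227.] [ 92. 111.] 17.0 topmid [ 0.669 -0.196  0.026]
```

View pics/top0.png

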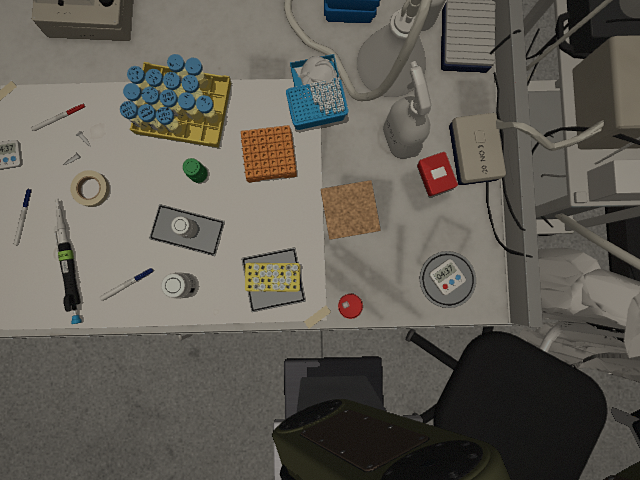

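View pics/side0.png

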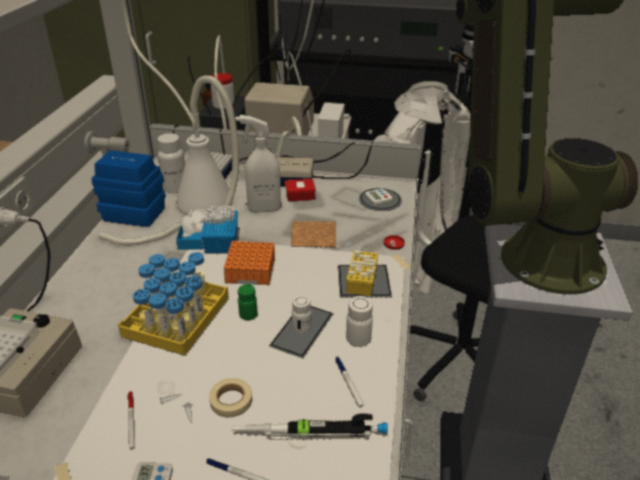

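Top view: the small white bottle is at about (180,226) on the oblong mat. The look-alikes are a bigger white bottle at (178,285) and a green one at (194,170). The yellow rack is on the square mat at (273,277), the timer is on the round mat at (447,278) (its look-alike is at (8,153)), and the cork pad is at (350,209). The side view agrees.

```bash
cat >> h.py <<'E'
def rect(P):
    c,(w,h),a=cv2.minAreaRect((P[:,:2]*1000).astype(np.float32)); b=cv2.boxPoints((c,(w,h),a))
    e=max((b[1]-b[0],b[2]-b[1]),key=np.linalg.norm); g=np.degrees(np.arctan2(e[1],e[0]))%180
    return np.round(c,1),np.round((w,h),1),"long-axis deg",round(g,1)
def blob(X,c,r,z0,z1):
    d=np.hypot(X[...,0]-c[0],X[...,1]-c[1]); P=X[(d<r)&(X[...,2]>z0)&(X[...,2]<z1)]
    return P
def core(P,w=.004):  # trim stray points by majority opening on 2 mm grid
    g=np.zeros((500,500),np.uint8); o=P[:,:2].mean(0)-.5
    i=((P[:,:2]-o)/.002).astype(int); g[i[:,0],i[:,1]]=1
    g=cv2.morphologyEx(cv2.morphologyEx(g,cv2.MORPH_CLOSE,np.ones((5,5))),cv2.MORPH_OPEN,np.ones((5,5)))
    n,l,s,_=cv2.connectedComponentsWithStats(g); k=1+np.argmax(s[1:,4]); q=np.argwhere(l==k)
    return q*.002+o+.001
E
python3 - <<'E'
from h import *
for c in("top","side"):
    f=np.load(f"pics/{c}.npz");X=cloud(c,f["d"]);X[f["d"]<=0]=9
    for n,ct,r,a,b in[("rack",(.455,.153),.085,.03,.07),("rackcaps",(.455,.153),.085,.047,.08),("bottle",(.563,.335),.04,.06,.1),("timer",(.446,-.224),.055,.0095,.03)]:
        P=blob(X,ct,r,a,b); print(c,n,len(P),"z",np.percentile(P[:,2],[5,50,99]).round(3) if len(P) else "",*(rect(core(P)) if len(P)>30 else ()))
# mats by colour in the top view
f=np.load("pics/top.npz");p=f["p"];X=cloud("top",f["d"]);h=cv2.cvtColor(p,cv2.COLOR_RGB2HSV)
for n,x,y in[("long",210,240),("square",270,302),("round",447,300),("cork",350,209)]:print(n,p[y-2:y+2,x-2:x+2].mean((0,1)))
# finder masks
cams.camera("top")
for n in["long_mat","square_mat","round_mat","cork_pad"]:
    m=finder.masks_of(n,"top")
    if not m: print(n,"none");continue
    r=m[0]["region"]&(f["d"]>0);cn=np.vstack(cv2.findContours(r.astype(np.uint8),0,2)[0])[:,0]
    i=cams.camera_info("top");K=np.array(i["camera_matrix"]);R=np.array(i["R"]);t=np.array(i["t"])
    ray=np.c_[(cn-K[[0,1],[2,2]])/K[[0,1],[0,1]],np.ones(len(cn))]@R;o=-R.T@t
    s=(.004-o[2])/ray[:,2];print(n,round(m[0]["confidence"],2),*rect(o+ray*s[:,None]),"circ",np.round(cv2.minEnclosingCircle(((o+ray*s[:,None])[:,:2]*1000).astype(np.float32))[0],1),"z",np.median(X[r][:,2]).round(4))
E
```

```text
top rack 1385 z [0.039 0.044 0.06 ] [454.8 152.7] [114.9  59. ] long-axis deg 87.6
top rackcaps 290 z [0.047 0.049 0.062] [453.2 139.2] [76. 50.] long-axis deg 90.0
top bottle 281 z [0.069 0.076 0.081] [563.5 336.4] [36. 34.] long-axis deg 90.0
top timer 766 z [0.012 0.015 0.021] [ 446.2 -223. ] [60.5 61.6] long-axis deg 123.7
side rack 910 z [0.034 0.044 0.06 ] [456.  154.3] [118.8  59.9] long-axis deg 88.4
side rackcaps 242 z [0.047 0.049 0.062] [456.1 149.2] [85.4 46.4] long-axis deg 87.0
side bottle 264 z [0.063 0.076 0.081] [565.4 338.4] [38. 34.] long-axis deg 90.0
side timer 276 z [0.011 0.016 0.022] [ 447.7 -219.9] [61.6 70.4] long-axis deg 123.7
long [110.    108.625 104.   ]
square [113.    111.875 106.875]
round [100.625  100.0625  95.    ]
cork [126.5     96.9375  67.375 ]
long_mat 0.9 [562.5 339.5] [150.1  80. ] long-axis deg 73.1 circ [562.4 339.6] z 0.0029
square_mat 0.66 [449.5 153.1] [120.4 119.8] long-axis deg 10.0 circ [449.7 152.9] z 0.003
round_mat 0.78 [ 440.9 -225.6] [120.  121.8] long-axis deg 177.6 circ [ 440.8 -225.6] z 0.0028
cork_pad 0.89 [598.5 -18.5] [115.  115.3] long-axis deg 98.7 circ [599.4 -18.3] z 0.0024
```

```bash
cat > g.py <<'E'
import sys,numpy as np
from scipy.spatial.transform import Rotation as S
from station import telemetry
o=telemetry.get_obs();R=S.from_euler("xyz",o["eef_rot"]);p=o["ee_pos"]
print("t",round(o["time_s"],2),"pos",p.round(4),"rpy",o["eef_rot"].round(3),"w",round(o["grip_width"],4),"gf",round(o["grip_force"],1))
for a in sys.argv[1:]:
    x,y,z,yaw=map(float,a.split(","))
    d=(yaw-o["eef_rot"][2]+np.pi)%(2*np.pi)-np.pi
    print(a,"slide",R.inv().apply(np.array([x,y,z])-p).round(4),"spin",round(-d,3))
E
python3 g.py .5645,.337,.36,.413 .5645,.337,.225,.413 .599,-.0184,.35,.413
```

```text
t 1.2 pos [ 0.2206 -0.5038  0.4046] rpy [ 3.142 -0.     0.413] w 0.0941 gf 0.0
.5645,.337,.36,.413 slide [ 0.6523 -0.6322  0.0446] spin -0.0
.5645,.337,.225,.413 slide [ 0.6523 -0.6322  0.1796] spin -0.0
.599,-.0184,.35,.413 slide [ 0.5413 -0.2928  0.0546] spin -0.0
```

jog_arm(
  rows=[
    {"gripper": 0.094, "slide": [0.652, -0.632, 0.0], "spin": 0},
    {"gripper": 0.094, "slide": [0.652, -0.632, 0.0], "spin": 0},
    {"gripper": 0.094, "slide": [0.652, -0.632, 0.0], "spin": 0},
    {"gripper": 0.094, "slide": [0.652, -0.632, 0.0], "spin": 0},
    {"gripper": 0.094, "slide": [0.652, -0.632, 0.0], "spin": 0},
    {"gripper": 0.094, "slide": [0.652, -0.632, 0.0], "spin": 0},
    {"gripper": 0.094, "slide": [0.652, -0.632, 0.0], "spin": 0},
    {"gripper": 0.094, "slide": [0.652, -0.632, 0.0], "spin": 0},
  ],
)

```text
time_s: 2.0
ee_pos: [0.3722, -0.1316, 0.405]
eef_rot: [3.141, -0.001, 0.412]
force: [1.4, -0.7, -0.3]
grip_width: 0.0941
grip_force: 0.0
```

```bash
python3 g.py .5645,.337,.36,.413
```

```text
t 2.0 pos [ 0.3722 -0.1316  0.405 ] rpy [ 3.141e+00 -1.000e-03  4.120e-01] w 0.0941 gf 0.0
.5645,.337,.36,.413 slide [ 0.364  -0.3522  0.045 ] spin -0.001
```

jog_arm(
  rows=[
    {"gripper": 0.094, "slide": [0.364, -0.352, 0.04], "spin": 0},
    {"gripper": 0.094, "slide": [0.364, -0.352, 0.04], "spin": 0},
    {"gripper": 0.094, "slide": [0.364, -0.352, 0.04], "spin": 0},
    {"gripper": 0.094, "slide": [0.364, -0.352, 0.04], "spin": 0},
    {"gripper": 0.094, "slide": [0.364, -0.352, 0.04], "spin": 0},
    {"gripper": 0.094, "slide": [0.364, -0.352, 0.04], "spin": 0},
    {"gripper": 0.094, "slide": [0.364, -0.352, 0.04], "spin": 0},
    {"gripper": 0.094, "slide": [0.364, -0.352, 0.04], "spin": 0},
  ],
)

```text
time_s: 2.8
ee_pos: [0.5238, 0.2375, 0.373]
eef_rot: [3.142, -0.0, 0.413]
force: [1.7, -0.2, 1.3]
grip_width: 0.0944
grip_force: 0.0
```

```bash
python3 g.py .5645,.337,.36,.413  .5645,.337,.225,.413
```

```text
t 2.8 pos [0.5238 0.2375 0.373 ] rpy [ 3.142 -0.     0.413] w 0.0944 gf 0.0
.5645,.337,.36,.413 slide [ 0.0772 -0.0747  0.013 ] spin 0.0
.5645,.337,.225,.413 slide [ 0.0772 -0.0748  0.148 ] spin 0.0
```

jog_arm(
  rows=[
    {"gripper": 0.094, "slide": [0.077, -0.075, 0.013], "spin": 0},
    {"gripper": 0.094, "slide": [0.077, -0.075, 0.013], "spin": 0},
    {"gripper": 0.094, "slide": [0.077, -0.075, 0.013], "spin": 0},
    {"gripper": 0.094, "slide": [0.077, -0.075, 0.06], "spin": 0},
    {"gripper": 0.094, "slide": [0.077, -0.075, 0.1], "spin": 0},
    {"gripper": 0.094, "slide": [0.077, -0.075, 0.135], "spin": 0},
    {"gripper": 0.094, "slide": [0.077, -0.075, 0.148], "spin": 0},
    {"gripper": 0.094, "slide": [0.077, -0.075, 0.148], "spin": 0},
  ],
)

```text
time_s: 3.6
ee_pos: [0.5638, 0.3345, 0.224]
eef_rot: [3.141, 0.003, 0.413]
force: [0.1, -0.2, 0.0]
grip_width: 0.0938
grip_force: 0.0
```

```bash
python3 g.py .5645,.337,.225,.413
```

```text
t 3.6 pos [0.5638 0.3345 0.224 ] rpy [3.141e+00 3.000e-03 4.130e-01] w 0.0938 gf 0.0
.5645,.337,.225,.413 slide [ 0.0017 -0.002  -0.001 ] spin -0.0
```

jog_arm(
  rows=[
    {"gripper": 0.02, "slide": [0.0, -0.001, 0], "spin": 0},
    {"gripper": 0.02, "slide": [0.0, -0.001, 0], "spin": 0},
    {"gripper": 0.02, "slide": [0.0, -0.001, 0], "spin": 0},
    {"gripper": 0.02, "slide": [0.0, -0.001, 0], "spin": 0},
    {"gripper": 0.02, "slide": [0.0, -0.001, 0], "spin": 0},
    {"gripper": 0.02, "slide": [0.0, -0.001, 0], "spin": 0},
    {"gripper": 0.02, "slide": [0.0, -0.001, 0], "spin": 0},
    {"gripper": 0.02, "slide": [0.0, -0.001, 0], "spin": 0},
  ],
  squeeze=12,
)

```text
time_s: 4.4
ee_pos: [0.5635, 0.3359, 0.2252]
eef_rot: [3.142, 0.0, 0.413]
force: [0.0, -0.3, 1.1]
grip_width: 0.0407
grip_force: 12.0
```

```bash
python3 g.py .5645,.337,.305,.413 .599,-.0184,.305,.413
```

```text
t 4.4 pos [0.5635 0.3359 0.2252] rpy [3.142 0.    0.413] w 0.0407 gf 12.0
.5645,.337,.305,.413 slide [ 0.0014 -0.0006 -0.0798] spin -0.0
.599,-.0184,.305,.413 slide [-0.1096  0.3388 -0.0798] spin -0.0
```

jog_arm(
  rows=[
    {"gripper": 0.02, "slide": [0.0, 0.0, -0.03], "spin": 0},
    {"gripper": 0.02, "slide": [0.0, 0, -0.07], "spin": 0},
    {"gripper": 0.02, "slide": [-0.01, 0.03, -0.08], "spin": 0},
    {"gripper": 0.02, "slide": [-0.023, 0.07, -0.08], "spin": 0},
    {"gripper": 0.02, "slide": [-0.037, 0.115, -0.08], "spin": 0},
    {"gripper": 0.02, "slide": [-0.052, 0.16, -0.08], "spin": 0},
    {"gripper": 0.02, "slide": [-0.066, 0.205, -0.08], "spin": 0},
    {"gripper": 0.02, "slide": [-0.081, 0.25, -0.08], "spin": 0},
  ],
)

```text
time_s: 5.2
ee_pos: [0.5894, 0.0725, 0.3052]
eef_rot: [-3.142, -0.0, 0.413]
force: [-0.0, 0.5, -0.4]
grip_width: 0.0406
grip_force: 12.0
```

```bash
python3 g.py .599,-.0184,.305,.413 .599,-.0184,.226,.413
```

```text
t 5.2 pos [0.5894 0.0725 0.3052] rpy [-3.142 -0.     0.413] w 0.0406 gf 12.0
.599,-.0184,.305,.413 slide [-0.0277  0.0871  0.0002] spin -0.0
.599,-.0184,.226,.413 slide [-0.0277  0.0871  0.0792] spin -0.0
```

jog_arm(
  rows=[
    {"gripper": 0.02, "slide": [-0.014, 0.044, 0], "spin": 0},
    {"gripper": 0.02, "slide": [-0.025, 0.078, 0], "spin": 0},
    {"gripper": 0.02, "slide": [-0.028, 0.087, 0.01], "spin": 0},
    {"gripper": 0.02, "slide": [-0.028, 0.087, 0.04], "spin": 0},
    {"gripper": 0.02, "slide": [-0.028, 0.087, 0.065], "spin": 0},
    {"gripper": 0.02, "slide": [-0.028, 0.087, 0.076], "spin": 0},
    {"gripper": 0.02, "slide": [-0.028, 0.087, 0.079], "spin": 0},
    {"gripper": 0.02, "slide": [-0.028, 0.087, 0.079], "spin": 0},
  ],
)

```text
time_s: 6.0
ee_pos: [0.599, -0.0161, 0.2265]
eef_rot: [3.141, -0.0, 0.413]
force: [0.3, 0.4, -1.7]
grip_width: 0.0407
grip_force: 12.0
```

jog_arm(
  rows=[
    {"gripper": 0.094, "slide": [0, 0, 0], "spin": 0},
    {"gripper": 0.094, "slide": [0, 0, 0], "spin": 0},
    {"gripper": 0.094, "slide": [0, 0, 0], "spin": 0},
    {"gripper": 0.094, "slide": [0, 0, 0], "spin": 0},
    {"gripper": 0.094, "slide": [0, 0, -0.03], "spin": 0},
    {"gripper": 0.094, "slide": [0, 0, -0.07], "spin": 0},
    {"gripper": 0.094, "slide": [0, 0, -0.1], "spin": 0},
    {"gripper": 0.094, "slide": [0, 0, -0.1], "spin": 0},
  ],
)

```text
time_s: 6.8
ee_pos: [0.5992, -0.0166, 0.3309]
eef_rot: [3.138, -0.006, 0.413]
force: [1.0, 0.3, -0.0]
grip_width: 0.0939
grip_force: 0.0
```

```bash
python3 g.py .455,.153,.325,1.531
```

```text
t 6.8 pos [ 0.5992 -0.0166  0.3309] rpy [ 3.138 -0.006  0.413] w 0.0939 gf 0.0
.455,.153,.325,1.531 slide [-0.0641 -0.2132  0.0047] spin -1.118
```

jog_arm(
  rows=[
    {"gripper": 0.094, "slide": [-0.01, -0.035, 0], "spin": -0.14},
    {"gripper": 0.094, "slide": [-0.024, -0.08, 0], "spin": -0.28},
    {"gripper": 0.094, "slide": [-0.038, -0.125, 0], "spin": -0.42},
    {"gripper": 0.094, "slide": [-0.05, -0.168, 0], "spin": -0.56},
    {"gripper": 0.094, "slide": [-0.062, -0.2, 0], "spin": -0.7},
    {"gripper": 0.094, "slide": [-0.064, -0.213, 0], "spin": -0.84},
    {"gripper": 0.094, "slide": [-0.064, -0.213, 0], "spin": -0.98},
    {"gripper": 0.094, "slide": [-0.064, -0.213, 0], "spin": -1.118},
  ],
)

```text
time_s: 7.6
ee_pos: [0.4543, 0.1533, 0.3257]
eef_rot: [-3.141, 0.0, 1.538]
force: [-0.2, -0.4, -1.0]
grip_width: 0.0941
grip_force: 0.0
```

```bash
python3 - <<'E'
from h import *
p,d=cams.camera("side");X=cloud("side",d);X[d<=0]=9;save("side1",p)
P=blob(X,(.599,-.018),.04,.06,.1);print(len(P),P[:,2].max(),rect(core(P)) if len(P)>30 else "")
E
python3 g.py .455,.153,.214,1.531
```

```text
160 0.08099711378094343 (array([600.7, -11.2]), array([36., 34.]), 'long-axis deg', np.float32(90.0))
t 7.65 pos [0.4544 0.1531 0.3256] rpy [-3.141  0.     1.546] w 0.0935 gf 0.0
.455,.153,.214,1.531 slide [-1.000e-04  6.000e-04  1.116e-01] spin 0.015
```

View pics/side1.png

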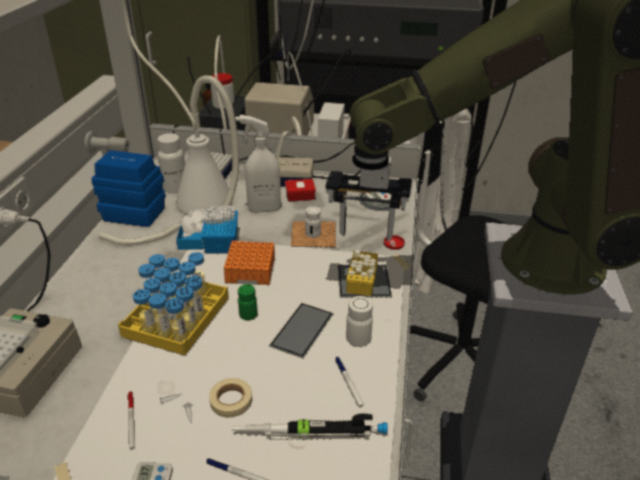

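The bottle stands upright on the cork at (313,222), the oblong mat is empty, and the gripper is above the rack. Next I lower it and grasp the rack.

jog_arm(
  rows=[
    {"gripper": 0.094, "slide": [0, 0.0, 0.04], "spin": 0},
    {"gripper": 0.094, "slide": [0, 0, 0.075], "spin": 0},
    {"gripper": 0.094, "slide": [0, 0, 0.1], "spin": 0},
    {"gripper": 0.094, "slide": [0, 0, 0.111], "spin": 0},
    {"gripper": 0.094, "slide": [0, 0, 0.111], "spin": 0},
    {"gripper": 0.094, "slide": [0, 0, 0.111], "spin": 0},
  ],
)

```text
time_s: 8.25
ee_pos: [0.4551, 0.1529, 0.216]
eef_rot: [3.141, -0.0, 1.53]
force: [0.2, 0.1, 1.2]
grip_width: 0.094
grip_force: 0.0
```

jog_arm(
  rows=[
    {"gripper": 0.04, "slide": [0, 0, 0], "spin": 0},
    {"gripper": 0.04, "slide": [0, 0, 0], "spin": 0},
    {"gripper": 0.04, "slide": [0, 0, 0], "spin": 0},
    {"gripper": 0.04, "slide": [0, 0, 0], "spin": 0},
    {"gripper": 0.04, "slide": [0, 0, 0], "spin": 0},
    {"gripper": 0.04, "slide": [0, 0, 0], "spin": 0},
  ],
  squeeze=20,
)

```text
time_s: 8.85
ee_pos: [0.4548, 0.1529, 0.2154]
eef_rot: [3.141, -0.0, 1.531]
force: [-0.5, -1.1, 3.4]
grip_width: 0.0587
grip_force: 20.0
```

```bash
python3 g.py .455,.153,.294,1.531 .5625,.3395,.29,1.276 .5625,.3395,.214,1.276
```

```text
t 8.85 pos [0.4548 0.1529 0.2154] rpy [ 3.141 -0.     1.531] w 0.0587 gf 20.0
.455,.153,.294,1.531 slide [ 0.0001  0.0002 -0.0786] spin -0.0
.5625,.3395,.29,1.276 slide [ 0.1908  0.1002 -0.0746] spin 0.255
.5625,.3395,.214,1.276 slide [0.1908 0.1001 0.0014] spin 0.255
```

jog_arm(
  rows=[
    {"gripper": 0.04, "slide": [0, 0, -0.03], "spin": 0},
    {"gripper": 0.04, "slide": [0, 0, -0.07], "spin": 0},
    {"gripper": 0.04, "slide": [0.02, 0.01, -0.1], "spin": 0.03},
    {"gripper": 0.04, "slide": [0.058, 0.03, -0.105], "spin": 0.09},
    {"gripper": 0.04, "slide": [0.096, 0.05, -0.105], "spin": 0.14},
    {"gripper": 0.04, "slide": [0.134, 0.07, -0.105], "spin": 0.19},
    {"gripper": 0.04, "slide": [0.172, 0.09, -0.105], "spin": 0.24},
    {"gripper": 0.04, "slide": [0.191, 0.1, -0.105], "spin": 0.255},
  ],
)

```text
time_s: 9.65
ee_pos: [0.5629, 0.3422, 0.3193]
eef_rot: [-3.141, 0.0, 1.275]
force: [-0.1, -0.7, -1.8]
grip_width: 0.0589
grip_force: 20.0
```

```bash
python3 g.py .5625,.3395,.216,1.276
```

```text
t 9.65 pos [0.5629 0.3422 0.3193] rpy [-3.141  0.     1.275] w 0.0589 gf 20.0
.5625,.3395,.216,1.276 slide [-0.0027  0.0005  0.1033] spin -0.001
```

jog_arm(
  rows=[
    {"gripper": 0.04, "slide": [-0.001, 0, 0.03], "spin": 0},
    {"gripper": 0.04, "slide": [-0.001, 0, 0.065], "spin": 0},
    {"gripper": 0.04, "slide": [-0.001, 0, 0.09], "spin": 0},
    {"gripper": 0.04, "slide": [-0.001, 0, 0.101], "spin": 0},
    {"gripper": 0.04, "slide": [-0.001, 0, 0.104], "spin": 0},
    {"gripper": 0.04, "slide": [-0.001, 0, 0.104], "spin": 0},
  ],
)

```text
time_s: 10.25
ee_pos: [0.5622, 0.3388, 0.2167]
eef_rot: [3.141, -0.0, 1.276]
force: [-0.7, 1.1, -1.4]
grip_width: 0.0588
grip_force: 20.0
```

```bash
python3 g.py .5625,.3395,.2155,1.276
```

```text
t 10.25 pos [0.5622 0.3388 0.2167] rpy [ 3.141 -0.     1.276] w 0.0588 gf 20.0
.5625,.3395,.2155,1.276 slide [0.0007 0.0001 0.0012] spin -0.0
```

jog_arm(
  rows=[
    {"gripper": 0.094, "slide": [0, 0, 0], "spin": 0},
    {"gripper": 0.094, "slide": [0, 0, 0], "spin": 0},
    {"gripper": 0.094, "slide": [0, 0, 0], "spin": 0},
    {"gripper": 0.094, "slide": [0, 0, 0], "spin": 0},
    {"gripper": 0.094, "slide": [0, 0, -0.03], "spin": 0},
    {"gripper": 0.094, "slide": [0, 0, -0.07], "spin": 0},
    {"gripper": 0.094, "slide": [0, 0, -0.12], "spin": 0},
    {"gripper": 0.094, "slide": [0, 0, -0.15], "spin": 0},
  ],
)

```text
time_s: 11.05
ee_pos: [0.5619, 0.3387, 0.3705]
eef_rot: [3.139, -0.003, 1.276]
force: [0.7, -0.5, 0.5]
grip_width: 0.0937
grip_force: 0.0
```

```bash
python3 g.py .4465,-.222,.36,2.159 .4465,-.222,.36,.588
```

```text
t 11.05 pos [0.5619 0.3387 0.3705] rpy [ 3.139e+00 -3.000e-03  1.276e+00] w 0.0937 gf 0.0
.4465,-.222,.36,2.159 slide [-0.5701  0.0526  0.0089] spin -0.883
.4465,-.222,.36,.588 slide [-0.5701  0.0526  0.0089] spin 0.688
```

jog_arm(
  rows=[
    {"gripper": 0.094, "slide": [-0.04, 0.004, 0], "spin": 0.09},
    {"gripper": 0.094, "slide": [-0.09, 0.008, 0], "spin": 0.18},
    {"gripper": 0.094, "slide": [-0.14, 0.013, 0], "spin": 0.27},
    {"gripper": 0.094, "slide": [-0.19, 0.018, 0], "spin": 0.36},
    {"gripper": 0.094, "slide": [-0.24, 0.022, 0], "spin": 0.45},
    {"gripper": 0.094, "slide": [-0.29, 0.027, 0], "spin": 0.54},
    {"gripper": 0.094, "slide": [-0.34, 0.031, 0], "spin": 0.63},
    {"gripper": 0.094, "slide": [-0.39, 0.036, 0], "spin": 0.688},
  ],
)

```text
time_s: 11.85
ee_pos: [0.4824, -0.0451, 0.3666]
eef_rot: [3.141, -0.001, 0.585]
force: [0.9, -0.1, 0.7]
grip_width: 0.094
grip_force: 0.0
```

```bash
python3 g.py .4465,-.222,.36,.588;python3 - <<'E'
from h import *
p,d=cams.camera("top");X=cloud("top",d);X[d<=0]=9;save("top2",p)
P=blob(X,(.5625,.3395),.085,.03,.07);print("rack",rect(core(P)),np.percentile(P[:,2],50))
E
```

```text
t 11.85 pos [ 0.4824 -0.0451  0.3666] rpy [ 3.141e+00 -1.000e-03  5.850e-01] w 0.094 gf 0.0
.4465,-.222,.36,.588 slide [-0.1275  0.1277  0.0066] spin -0.003
rack (array([560.2, 338.3]), array([116.7,  60.9]), 'long-axis deg', np.float32(73.5)) 0.043860928759825175
```

View pics/top2.png

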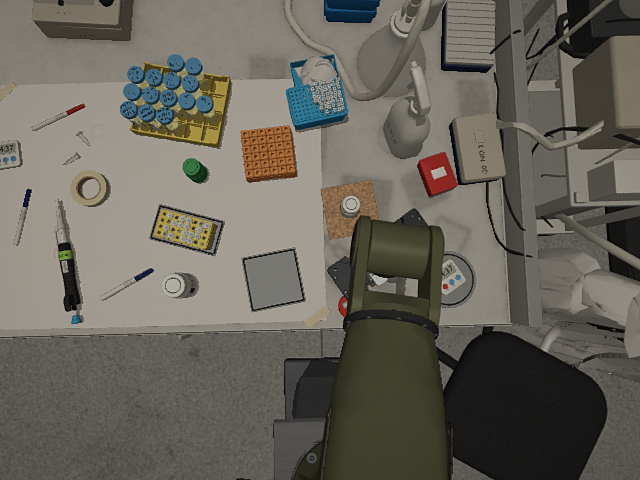

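The rack sits on the oblong mat (187,230), about 2 mm off centre and aligned with it. The bottle is on the cork (350,206) and the square mat is empty (273,280). Next is the timer.

jog_arm(
  rows=[
    {"gripper": 0.094, "slide": [-0.035, 0.035, 0], "spin": 0},
    {"gripper": 0.094, "slide": [-0.07, 0.07, 0], "spin": 0},
    {"gripper": 0.094, "slide": [-0.1, 0.1, 0], "spin": 0},
    {"gripper": 0.094, "slide": [-0.122, 0.122, 0.02], "spin": 0},
    {"gripper": 0.094, "slide": [-0.128, 0.128, 0.06], "spin": 0},
    {"gripper": 0.094, "slide": [-0.128, 0.128, 0.09], "spin": 0},
    {"gripper": 0.094, "slide": [-0.128, 0.128, 0.11], "spin": 0},
    {"gripper": 0.094, "slide": [-0.128, 0.128, 0.11], "spin": 0},
  ],
)

```text
time_s: 12.7
ee_pos: [0.4473, -0.2207, 0.2541]
eef_rot: [-3.138, 0.002, 0.588]
force: [-0.2, -1.0, 1.2]
grip_width: 0.0941
grip_force: 0.0
```

```bash
python3 g.py .4465,-.222,.206,.588
```

```text
t 12.7 pos [ 0.4473 -0.2207  0.2541] rpy [-3.138e+00  2.000e-03  5.880e-01] w 0.0941 gf 0.0
.4465,-.222,.206,.588 slide [-0.0013  0.0008  0.0481] spin -0.0
```

jog_arm(
  rows=[
    {"gripper": 0.094, "slide": [0, 0, 0.025], "spin": 0},
    {"gripper": 0.094, "slide": [0, 0, 0.042], "spin": 0},
    {"gripper": 0.094, "slide": [0, 0, 0.046], "spin": 0},
    {"gripper": 0.094, "slide": [0, 0, 0.046], "spin": 0},
    {"gripper": 0.094, "slide": [0, 0, 0.046], "spin": 0},
  ],
)

```text
time_s: 13.2
ee_pos: [0.4482, -0.2211, 0.2115]
eef_rot: [3.14, -0.001, 0.588]
force: [0.3, -0.8, -0.4]
grip_width: 0.0938
grip_force: 0.0
```

```bash
python3 g.py .4465,-.222,.206,.588
```

```text
t 13.2 pos [ 0.4482 -0.2211  0.2115] rpy [ 3.14e+00 -1.00e-03  5.88e-01] w 0.0938 gf 0.0
.4465,-.222,.206,.588 slide [-0.0019 -0.0002  0.0055] spin -0.0
```

jog_arm(
  rows=[
    {"gripper": 0.094, "slide": [-0.001, 0, 0.004], "spin": 0},
    {"gripper": 0.094, "slide": [-0.001, 0, 0.004], "spin": 0},
    {"gripper": 0.094, "slide": [-0.001, 0, 0.004], "spin": 0},
  ],
)

```text
time_s: 13.5
ee_pos: [0.447, -0.2215, 0.2064]
eef_rot: [3.141, -0.0, 0.588]
force: [0.8, 0.5, -0.3]
grip_width: 0.0944
grip_force: 0.0
```

jog_arm(
  rows=[
    {"gripper": 0.04, "slide": [0, 0, 0], "spin": 0},
    {"gripper": 0.04, "slide": [0, 0, 0], "spin": 0},
    {"gripper": 0.04, "slide": [0, 0, 0], "spin": 0},
    {"gripper": 0.04, "slide": [0, 0, 0], "spin": 0},
    {"gripper": 0.04, "slide": [0, 0, 0], "spin": 0},
    {"gripper": 0.04, "slide": [0, 0, 0], "spin": 0},
    {"gripper": 0.04, "slide": [0, 0, 0], "spin": 0},
  ],
  squeeze=15,
)

```text
time_s: 14.2
ee_pos: [0.447, -0.2214, 0.2061]
eef_rot: [3.142, -0.0, 0.588]
force: [0.0, 0.6, -0.6]
grip_width: 0.0596
grip_force: 15.0
```

```bash
python3 g.py .4465,-.222,.206,.588 .4496,.153,.28,.1745
```

```text
t 14.2 pos [ 0.447  -0.2214  0.2061] rpy [ 3.142 -0.     0.588] w 0.0596 gf 15.0
.4465,-.222,.206,.588 slide [-0.0007  0.0002  0.0001] spin -0.0
.4496,.153,.28,.1745 slide [ 0.2098 -0.3101 -0.0739] spin 0.413
```

jog_arm(
  rows=[
    {"gripper": 0.04, "slide": [0, 0, -0.03], "spin": 0},
    {"gripper": 0.04, "slide": [0, 0, -0.07], "spin": 0},
    {"gripper": 0.04, "slide": [0.018, -0.026, -0.09], "spin": 0.04},
    {"gripper": 0.04, "slide": [0.042, -0.062, -0.09], "spin": 0.1},
    {"gripper": 0.04, "slide": [0.067, -0.099, -0.09], "spin": 0.16},
    {"gripper": 0.04, "slide": [0.092, -0.136, -0.09], "spin": 0.22},
    {"gripper": 0.04, "slide": [0.117, -0.173, -0.09], "spin": 0.28},
    {"gripper": 0.04, "slide": [0.142, -0.21, -0.09], "spin": 0.34},
  ],
)

```text
time_s: 15.0
ee_pos: [0.4483, 0.0338, 0.2963]
eef_rot: [3.142, -0.0, 0.245]
force: [1.2, 0.5, 0.1]
grip_width: 0.0598
grip_force: 15.0
```

```bash
python3 g.py .4496,.153,.206,.1745
```

```text
t 15.0 pos [0.4483 0.0338 0.2963] rpy [ 3.142 -0.     0.245] w 0.0598 gf 15.0
.4496,.153,.206,.1745 slide [ 0.0302 -0.1153  0.0903] spin 0.071
```

jog_arm(
  rows=[
    {"gripper": 0.04, "slide": [0.011, -0.042, 0], "spin": 0.035},
    {"gripper": 0.04, "slide": [0.021, -0.08, 0], "spin": 0.07},
    {"gripper": 0.04, "slide": [0.029, -0.11, 0], "spin": 0.07},
    {"gripper": 0.04, "slide": [0.03, -0.115, 0.02], "spin": 0.07},
    {"gripper": 0.04, "slide": [0.03, -0.115, 0.055], "spin": 0.07},
    {"gripper": 0.04, "slide": [0.03, -0.115, 0.08], "spin": 0.07},
    {"gripper": 0.04, "slide": [0.03, -0.115, 0.088], "spin": 0.07},
    {"gripper": 0.04, "slide": [0.03, -0.115, 0.088], "spin": 0.07},
  ],
)

```text
time_s: 15.8
ee_pos: [0.4496, 0.1509, 0.2078]
eef_rot: [3.142, 0.001, 0.178]
force: [0.5, -0.3, 0.2]
grip_width: 0.0596
grip_force: 15.0
```

```bash
python3 g.py .4496,.153,.2065,.1745
```

```text
t 15.8 pos [0.4496 0.1509 0.2078] rpy [3.142e+00 1.000e-03 1.780e-01] w 0.0596 gf 15.0
.4496,.153,.2065,.1745 slide [ 0.0004 -0.0021  0.0013] spin 0.003
```

jog_arm(
  rows=[
    {"gripper": 0.04, "slide": [0, -0.001, 0.001], "spin": 0},
    {"gripper": 0.04, "slide": [0, -0.001, 0.001], "spin": 0},
  ],
)

```text
time_s: 16.0
ee_pos: [0.4497, 0.152, 0.2082]
eef_rot: [-3.141, -0.002, 0.178]
force: [-0.6, -0.3, -0.6]
grip_width: 0.0598
grip_force: 15.0
```

jog_arm(
  rows=[
    {"gripper": 0.094, "slide": [0, 0, 0], "spin": 0},
    {"gripper": 0.094, "slide": [0, 0, 0], "spin": 0},
    {"gripper": 0.094, "slide": [0, 0, 0], "spin": 0},
    {"gripper": 0.094, "slide": [0, 0, 0], "spin": 0},
    {"gripper": 0.094, "slide": [0, 0, -0.03], "spin": 0},
    {"gripper": 0.094, "slide": [0, 0, -0.07], "spin": 0},
    {"gripper": 0.094, "slide": [0, 0, -0.12], "spin": 0},
    {"gripper": 0.094, "slide": [0, 0, -0.15], "spin": 0},
  ],
)

```text
time_s: 16.8
ee_pos: [0.4493, 0.1519, 0.3606]
eef_rot: [-3.141, -0.003, 0.178]
force: [-0.1, -0.5, -0.2]
grip_width: 0.0941
grip_force: 0.0
```

```bash
python3 - <<'E'
from h import *
for c in("side","top"):
    p,d=cams.camera(c);X=cloud(c,d);X[d<=0]=9;save(c+"3",p)
    P=blob(X,(.599,-.018),.04,.06,.1);print(c,len(P),rect(core(P)) if len(P)>30 else "")
    P=blob(X,(.45,.153),.055,.0095,.03);print(c,len(P),rect(core(P)) if len(P)>30 else "")
E
python3 g.py .5995,-.016,.36,.177
```

```text
side 159 (array([601.6, -13.1]), array([40., 32.]), 'long-axis deg', np.float32(90.0))
side 445 (array([449.5, 153.9]), array([60.2, 62.5]), 'long-axis deg', np.float32(99.5))
top 266 (array([598.9, -14.3]), array([34., 34.]), 'long-axis deg', np.float32(0.0))
top 0 
t 16.9 pos [0.4497 0.152  0.3613] rpy [-3.141 -0.007  0.178] w 0.0941 gf 0.0
.5995,-.016,.36,.177 slide [0.1177 0.1918 0.002 ] spin 0.001
```

View pics/side3.png

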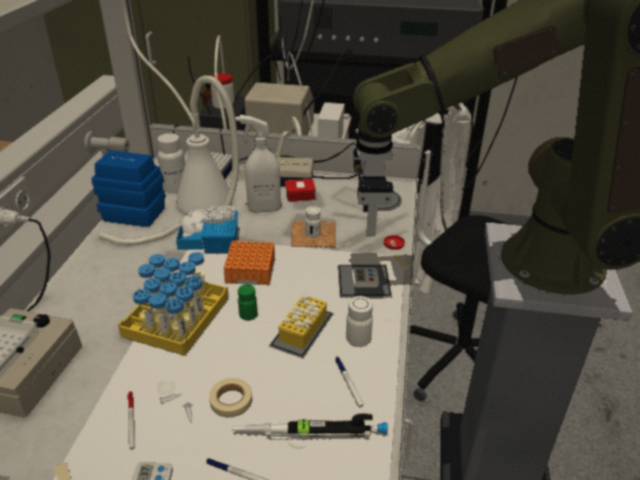

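The timer is centred and aligned on the square mat (364,277), the rack is on the oblong mat (302,322), and the bottle stands on the cork (313,222). The bottle goes to the round mat next.

jog_arm(
  rows=[
    {"gripper": 0.094, "slide": [0.02, 0.032, 0], "spin": 0},
    {"gripper": 0.094, "slide": [0.045, 0.074, 0], "spin": 0},
    {"gripper": 0.094, "slide": [0.07, 0.115, 0], "spin": 0},
    {"gripper": 0.094, "slide": [0.095, 0.156, 0], "spin": 0},
    {"gripper": 0.094, "slide": [0.118, 0.192, 0], "spin": 0},
    {"gripper": 0.094, "slide": [0.118, 0.192, 0.03], "spin": 0},
    {"gripper": 0.094, "slide": [0.118, 0.192, 0.06], "spin": 0},
    {"gripper": 0.094, "slide": [0.118, 0.192, 0.06], "spin": 0},
  ],
)

```text
time_s: 17.7
ee_pos: [0.5987, -0.0165, 0.2922]
eef_rot: [-3.139, 0.008, 0.177]
force: [0.5, 0.7, -1.1]
grip_width: 0.0942
grip_force: 0.0
```

```bash
python3 g.py .5995,-.016,.2255,.177
```

```text
t 17.7 pos [ 0.5987 -0.0165  0.2922] rpy [-3.139  0.008  0.177] w 0.0942 gf 0.0
.5995,-.016,.2255,.177 slide [ 0.0014 -0.0002  0.0667] spin 0.0
```

jog_arm(
  rows=[
    {"gripper": 0.094, "slide": [0, 0, 0.03], "spin": 0},
    {"gripper": 0.094, "slide": [0, 0, 0.058], "spin": 0},
    {"gripper": 0.094, "slide": [0, 0, 0.07], "spin": 0},
    {"gripper": 0.094, "slide": [0, 0, 0.07], "spin": 0},
    {"gripper": 0.094, "slide": [0, 0, 0.07], "spin": 0},
  ],
)

```text
time_s: 18.2
ee_pos: [0.5999, -0.0162, 0.2286]
eef_rot: [3.141, -0.002, 0.178]
force: [0.4, -0.3, 0.9]
grip_width: 0.0938
grip_force: 0.0
```

jog_arm(
  rows=[
    {"gripper": 0.02, "slide": [0, 0, 0], "spin": 0},
    {"gripper": 0.02, "slide": [0, 0, 0], "spin": 0},
    {"gripper": 0.02, "slide": [0, 0, 0], "spin": 0},
    {"gripper": 0.02, "slide": [0, 0, 0], "spin": 0},
    {"gripper": 0.02, "slide": [0, 0, 0], "spin": 0},
    {"gripper": 0.02, "slide": [0, 0, 0], "spin": 0},
    {"gripper": 0.02, "slide": [0, 0, 0], "spin": 0},
    {"gripper": 0.02, "slide": [0, 0, 0], "spin": 0},
  ],
  squeeze=12,
)

```text
time_s: 19.0
ee_pos: [0.5995, -0.0162, 0.2271]
eef_rot: [-3.142, 0.0, 0.178]
force: [-0.1, 0.2, 0.1]
grip_width: 0.0406
grip_force: 12.0
```

```bash
python3 g.py .441,-.2256,.305,.177
```

```text
t 19.0 pos [ 0.5995 -0.0162  0.2271] rpy [-3.142  0.     0.178] w 0.0406 gf 12.0
.441,-.2256,.305,.177 slide [-0.193   0.178  -0.0778] spin 0.001
```

jog_arm(
  rows=[
    {"gripper": 0.02, "slide": [0, 0, -0.03], "spin": 0},
    {"gripper": 0.02, "slide": [0, 0, -0.07], "spin": 0},
    {"gripper": 0.02, "slide": [-0.02, 0.018, -0.08], "spin": 0},
    {"gripper": 0.02, "slide": [-0.05, 0.046, -0.08], "spin": 0},
    {"gripper": 0.02, "slide": [-0.083, 0.077, -0.08], "spin": 0},
    {"gripper": 0.02, "slide": [-0.116, 0.107, -0.08], "spin": 0},
    {"gripper": 0.02, "slide": [-0.149, 0.137, -0.08], "spin": 0},
    {"gripper": 0.02, "slide": [-0.178, 0.164, -0.08], "spin": 0},
  ],
)

```text
time_s: 19.8
ee_pos: [0.4518, -0.2104, 0.3072]
eef_rot: [3.142, 0.0, 0.178]
force: [1.4, -0.3, -0.2]
grip_width: 0.0411
grip_force: 12.0
```

```bash
python3 g.py .441,-.2256,.2275,.177
```

```text
t 19.8 pos [ 0.4518 -0.2104  0.3072] rpy [3.142 0.    0.178] w 0.0411 gf 12.0
.441,-.2256,.2275,.177 slide [-0.0133  0.013   0.0797] spin 0.001
```

jog_arm(
  rows=[
    {"gripper": 0.02, "slide": [-0.013, 0.013, 0], "spin": 0},
    {"gripper": 0.02, "slide": [-0.013, 0.013, 0], "spin": 0},
    {"gripper": 0.02, "slide": [-0.014, 0.013, 0.02], "spin": 0},
    {"gripper": 0.02, "slide": [-0.014, 0.013, 0.05], "spin": 0},
    {"gripper": 0.02, "slide": [-0.014, 0.013, 0.07], "spin": 0},
    {"gripper": 0.02, "slide": [-0.014, 0.013, 0.077], "spin": 0},
    {"gripper": 0.02, "slide": [-0.014, 0.013, 0.079], "spin": 0},
    {"gripper": 0.02, "slide": [-0.014, 0.013, 0.079], "spin": 0},
  ],
)

```text
time_s: 20.6
ee_pos: [0.4423, -0.2242, 0.2288]
eef_rot: [3.141, -0.001, 0.178]
force: [-0.2, -0.1, -0.0]
grip_width: 0.0408
grip_force: 12.0
```

```bash
python3 g.py .441,-.2256,.2275,.177
```

```text
t 20.6 pos [ 0.4423 -0.2242  0.2288] rpy [ 3.141e+00 -1.000e-03  1.780e-01] w 0.0408 gf 12.0
.441,-.2256,.2275,.177 slide [-0.0015  0.0012  0.0013] spin 0.001
```

jog_arm(
  rows=[
    {"gripper": 0.02, "slide": [0, 0, 0.001], "spin": 0},
    {"gripper": 0.02, "slide": [0, 0, 0.001], "spin": 0},
    {"gripper": 0.094, "slide": [0, 0, 0.001], "spin": 0},
    {"gripper": 0.094, "slide": [0, 0, 0.001], "spin": 0},
    {"gripper": 0.094, "slide": [0, 0, 0.001], "spin": 0},
    {"gripper": 0.094, "slide": [0, 0, 0.001], "spin": 0},
    {"gripper": 0.094, "slide": [0, 0, -0.04], "spin": 0},
    {"gripper": 0.094, "slide": [0, 0, -0.08], "spin": 0},
  ],
)

```text
time_s: 21.4
ee_pos: [0.4416, -0.2243, 0.3086]
eef_rot: [-3.14, 0.002, 0.178]
force: [0.4, 0.6, -0.0]
grip_width: 0.0856
grip_force: 0.0
```

jog_arm(
  rows=[
    {"gripper": 0.094, "slide": [0, 0, -0.05], "spin": 0},
    {"gripper": 0.094, "slide": [0, 0, -0.1], "spin": 0},
    {"gripper": 0.094, "slide": [-0.05, 0.05, -0.1], "spin": 0},
    {"gripper": 0.094, "slide": [-0.09, 0.1, -0.1], "spin": 0},
    {"gripper": 0.094, "slide": [-0.12, 0.15, -0.1], "spin": 0},
    {"gripper": 0.094, "slide": [-0.15, 0.2, -0.1], "spin": 0},
    {"gripper": 0.094, "slide": [-0.17, 0.23, -0.1], "spin": 0},
    {"gripper": 0.094, "slide": [-0.17, 0.23, -0.1], "spin": 0},
  ],
)

```text
time_s: 22.2
ee_pos: [0.3135, -0.4831, 0.408]
eef_rot: [3.142, 0.0, 0.176]
force: [1.0, 0.2, -0.4]
grip_width: 0.0941
grip_force: 0.0
```

```bash
python3 - <<'E'
from h import *
for c in("side","top"):
    p,d=cams.camera(c);X=cloud(c,d);X[d<=0]=9;save(c+"4",p)
    for n,ct,r,a,b in[("rack 562.5 339.5 73.1",(.5625,.34),.085,.03,.07),("timer 449.6 153 10",(.45,.153),.055,.0095,.03),("bottle 441 -225.6",(.441,-.225),.04,.06,.1),("orange",(.72,.158),.085,.03,.06),("box",(.669,-.207),.06,.02,.045)]:
        P=blob(X,ct,r,a,b);print(c,n,len(P),*( (rect(core(P)),np.median(P[:,2]).round(3)) if len(P)>30 else ()))
E
```

```text
side rack 562.5 339.5 73.1 1259 (array([561.5, 339.5]), array([117.9,  61.7]), 'long-axis deg', np.float32(74.7)) 0.044
side timer 449.6 153 10 445 (array([449.4, 155. ]), array([60.7, 62.3]), 'long-axis deg', np.float32(96.3)) 0.017
side bottle 441 -225.6 130 (array([ 444.4, -220.1]), array([36., 34.]), 'long-axis deg', np.float32(90.0)) 0.075
side orange 1474 (array([723.3, 158.1]), array([106.4, 114.4]), 'long-axis deg', np.float32(95.4)) 0.046
side box 539 (array([ 675., -218.]), array([81.6, 92.3]), 'long-axis deg', np.float32(108.4)) 0.035
top rack 562.5 339.5 73.1 1388 (array([560.1, 337.9]), array([116. ,  60.4]), 'long-axis deg', np.float32(72.9)) 0.044
top timer 449.6 153 10 771 (array([447.6, 151.5]), array([61.2, 59.8]), 'long-axis deg', np.float32(9.5)) 0.016
top bottle 441 -225.6 285 (array([ 442.9, -223.1]), array([36., 34.]), 'long-axis deg', np.float32(90.0)) 0.075
top orange 2466 (array([722.4, 157.2]), array([109.3, 108.8]), 'long-axis deg', np.float32(5.3)) 0.044
top box 1213 (array([ 669.6, -208.5]), array([83.4, 64.3]), 'long-axis deg', np.float32(17.1)) 0.034
```

View pics/top4.png

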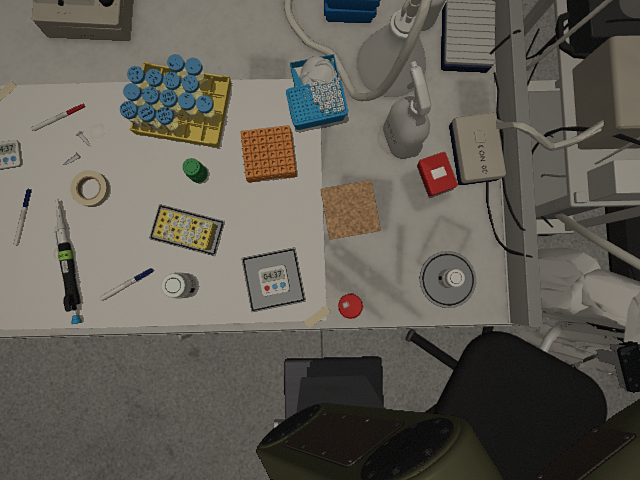

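The rack (187,230), timer (273,280) and bottle (452,278) are all on their own mats, within about 4 mm of centre, and the bystanders haven't moved. I'm handing in.

```bash
python3 -c "
from station import workorder;print(workorder.hand_in())"
```

```text
the job is handed in; nothing more can be done
None
```

The job is handed in at about 22 s: rack on the oblong mat, timer on the square mat and small white bottle on the round mat, each upright and measured within about 4 mm of centre (bottle up to 6.5 mm in the side view), with the bystanders unmoved; the hand-in returned no verdict.

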